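# Open the dial lock and hold it up

### The arm

A 7-joint arm with a two-finger parallel gripper is mounted at the origin on a cart in front of the work surface, level with it; the furniture and walls round the work are solid. World frame = base frame: x ahead of the robot, y to its left, z up, the work surface at z = 0. Lengths are in m, angles in rad, forces in N, time in s.
With the tool pointing down it reaches from about 0.4 to 0.85 m from the base axis. Payload 10.4 kg.
Tool frame: the origin (TCP) lies at the very end of the fingers, on their centre line; the grasp point (between the pads) lies 19 mm behind it; z points along the fingers, y is the direction in which the jaws open and shut (so a half turn about z gives the same grasp; the last joint's range is limited). The gripper opens to 85 mm and grips with 20 to 120 N. Pads are 22 mm wide; open, the fingers measure 114 mm over their backs; the gripper's body (76 mm by 85 mm) begins 54 mm behind the grasp point. The pads swing forward as they close: fully open they stand 13 mm farther back than shut.
Start: joints at [1.137, 0.332, -0.065, 1.46, 0.022, 1.35, -0.088], TCP at [0.25, -0.573, 0.231] pointing down, gripper open.
Joint ranges: [-2.6, 2.6], [-0.5, 2.12], [-1.47, 1.34], [0.16, 2.42], [-1.27, 4.41], [0.06, 2.06], [-2.6, 2.6]. Speed limits (rad/s): [2.22, 2.22, 2.79, 2.79, 3.14, 3.14, 3.14].

### API

Orientations are given as a rotation vector (axis times angle).
In Python, from cell import ctrl gives the robot as it stands. The module is installed in compiled form; this text tells all that it offers.
- The arm moves only by the tool play_rows, never from a script. Its arguments are lists of equal length, an entry for each row: "dp": the shift along the world's x, y, z in cm, a list of three; "turn": the turn, a rotation vector about the world's x, y, z in degrees, a list of three; "jaw": the opening, from 0 (shut) to 1 (fully open). A call has 1 to 20 rows; each row is the pose to reach, as a shift and turn from the pose commanded when the call began; what a row does not reach only later rows make up. A row lasts 1/12 s, in which the tool goes at most 41.7 mm and 7.16 degrees, less where a joint would pass 70% of its speed; a pose out of reach is approached as far as the arm can. A call with a gripper value outside its range is refused whole. The fingers move at their own pace and stop on an object; "squeeze" is the grip in N (left out, the last holds). Time passes only in rows, so rows that repeat a pose let the fingers close. It gives the time, the measured TCP pose, the force and the opening at its end, in the units of the state.
- ctrl.observe(): the state, without advancing time (a new reading comes with each control period).
- ctrl.read_camera(name): name is "side" or "top"; returns (picture, depth): 480x640x3 uint8, blue, green, red; 480x640 float32, m along the optical axis (not along the pixel's ray), 0 where there is no reading.
- ctrl.calibration(name): a dict with "K" (3x3 intrinsics, pixels), "world_from_camera" (4x4, takes a point from camera to world coordinates). Camera axes: x right, y up, looking along -z (the intrinsics and any distortion apply to the point x, -y, -z); pixel columns grow to the right and rows downward; lengths in m; the calibration is good to about 2 mm. A picture is of the moment at which its call begins. calibration takes no time and is no camera call.
- ctrl.job_done(): hands the job in, once; it reports no verdict.
The state is a dict: "time_s": time; "joint_pos": joint angles; "joint_vel": joint speeds; "effort": joint torques, N m; "tool_pos": TCP position; "orientation": TCP orientation; "wrist_force": force on the tool from outside, world axes, zero at the start; "moment": the same for the moment, N m; "opening": finger opening in m.
Only numpy, scipy, OpenCV 4.12 (cv2) and the standard library are available. Lean on these libraries where they do the work, as an engineer would, in place of code of your own. Each camera call takes 0.05 s, during which the arm holds its last target.

### The job

Open the dial lock that lies in its cradle: first press its clearing plunger right down to the stop and let it spring back, then turn the dial clockwise, click by click, until its pointer rests in the notch at the wedge mark. Then take the shackle by its sleeve, pull it straight up until it is fully open and, without letting go, lift the opened lock out of the cradle, dial still facing up. The program finishes while holding it still by the shackle, its underside at least 15 cm above the desk top; do not shift the other things on the desk.

Things in the scene. Friction and masses are not known exactly. Their poses are not given: they have to be found in the camera images.
- lock_centre (a point): Centre of the lock's case, half-way up: an aluminium-coloured block 56 (x) x 144 (y) x 30 mm high (z up), lock 0.45 to 0.6 kg, loose in a fixed grey tray, dial up. Its controls stand on its top face (38 mm over the desk) in a row along y: plunger at y = -52 mm, dial at -8 mm, shackle at +50 mm (the heaviest end).
- cradle: The fixed grey tray the lock lies in, 76 (x) x 164 (y) mm plus a screw lug at each end, origin under its centre; floor 8 mm over the desk, walls up to 20 mm, 2 mm of play round the lock. Its axes are parallel to the lock's at the start. A tall microscope (0.6 m) stands on the desk to its right, about y -0.45 to -0.15 from x 0.4 on: keep the arm clear of it.
- plunger_top (a point): Centre of the top of the clearing plunger's head: a steel button 19 mm across on a thinner stem, 16 mm above the case's top face when up.
- plunger (a joint): How far the plunger is pressed, m: 0 up, 0.008 at its stop. It springs back; about 2 N starts it and 5.5 N holds it at the stop.
- dial_grip (a point): On the dial's upright axis, 20 mm above its base (the case's top face). A black disc 43 mm across, 6 mm high, carries an upright bar 36 mm long (plus a pointed nose), 12 mm thick, from 6 to 30 mm above the base. The point's x axis runs along the bar to the pointed end (white line on top on that half), z up. Pinch the bar across its 12 mm.
- dial (a joint): Dial angle, rad, growing clockwise seen from above; 0 in the notch at the wedge mark (pointer 0.55 rad clockwise of the lock's +y), where the shackle is free (within 0.13). Sprung clicks draw it into notches at -1.0, -0.5, 0 and 0.5 (pips mark the others) and hold it there; stops just beyond the ends. Turning takes up to 0.1 N m. It starts at one of the first two.
- shackle_grip (a point): Centre of the sleeve on the shackle's bow: a black rubber block 12 (lock x) x 24 (lock y) x 16 mm high, its centre 35 mm above the case's top face when closed. The shackle is a U of 8 mm steel bar whose two legs, 28 mm apart along the lock's y, go into the case; pinch the sleeve across its 12 mm.
- shackle (a joint): How far the shackle is drawn straight up out of the case, m: 0 closed, 0.014 fully open, its stop, by which the lock then hangs from it. A light friction (about 1 N) only, when the dial is at 0; at any other notch a catch inside stops it after about 2 mm.
- coverslip_box: Bystander: white box 29x29x17 mm beside the cradle, origin under its centre.
- petri_0: Bystander: petri dish 58 mm across, 16 mm high, beside the cradle, origin under its centre.
- vial_1: Bystander: glass vial 22 mm across, 52 mm high, origin under its centre.
- slide_mailer_0: Bystander: flat white slide mailer 34x84x15 mm, origin under its centre.
- tape_roll: Bystander: roll of tape, 104 mm across, 25 mm high, lying flat, origin under its centre.
- objective_case_1: Bystander: upright round case 39 mm across, 82 mm high, origin under its centre.
- lock: The same lock as a body with its dial, shackle and plunger; origin under the middle of the case, axes as at lock_centre.

How it is judged:
By the outcome, as a careful person would: the job done as asked, in the order asked, and still so for the second after the job is handed in, while the arm keeps its last pose, push and grip.
It also fails if it takes over 64 s, if anything falls off the work surface, if the arm or the gripper's body presses on something with over 40 N, if the wrist force passes 120 N, or if a joint passes its speed limit or range.

## Working session

There is one attempt and no reset: what is moved stays moved. The work goes in short steps, Python scripts to look and compute and a tool call to move; the robot and the scene stay as the last step left them, time stands still between calls to the robot, and variables do not carry over. Pictures are saved under pics/ and viewed, and the job is handed in when it is done.

Besides the shell and the picture viewer there is one more tool, called after "Request:" by a JSON object that holds its "method" and its "body", one argument or row to a line. play_rows: Moves the arm, as the interface text tells. Its arguments: {"type":"object","properties":{"dp":{"type":"array"},"turn":{"type":"array"},"jaw":{"type":"array"},"squeeze":{"type":"number"}},"required":["dp","turn","jaw"]}

```bash
mkdir -p pics; python3 - <<'E'
from cell import ctrl
import cv2,numpy as np
s=ctrl.observe()
for k in s: print(k,np.round(s[k],3))
for n in("side","top"):
    p,d=ctrl.read_camera(n); cv2.imwrite(f"pics/{n}0.png",p); np.save(f"pics/{n}0.npy",d)
    c=ctrl.calibration(n); print(n,{k:np.round(v,4).tolist() for k,v in c.items()})
E
```

```text
time_s 0.0
joint_pos [ 1.137  0.333 -0.065  1.461  0.022  1.35  -0.089]
joint_vel [-0.    -0.002  0.001 -0.001 -0.004  0.001  0.001]
effort [-1.0000e-03 -6.2546e+01  4.9000e-02 -3.9161e+01  1.6000e-02  1.0000e-02
 -0.0000e+00]
tool_pos [ 0.249 -0.573  0.23 ]
orientation [-3.074e+00 -6.400e-01  1.000e-03]
wrist_force [0.156 0.467 0.672]
moment [ 0.01  -0.012 -0.001]
opening 0.086
side {'K': [[575.6003, 0.0, 316.4713], [0.0, 575.6003, 238.237], [0.0, 0.0, 1.0]], 'world_from_camera': [[-0.0815, 0.5997, -0.7961, -0.5005], [-0.9967, -0.0444, 0.0685, 0.1352], [0.0057, 0.799, 0.6013, 0.8889], [0.0, 0.0, 0.0, 1.0]]}
top {'K': [[450.7911, 0.0, 321.0271], [0.0, 450.7911, 243.1327], [0.0, 0.0, 1.0]], 'world_from_camera': [[-0.0099, 0.9914, -0.1302, 0.4093], [-0.9999, -0.0109, -0.0067, 0.0214], [-0.0081, 0.1302, 0.9915, 1.198], [0.0, 0.0, 0.0, 1.0]]}
```

View pics/top0.png

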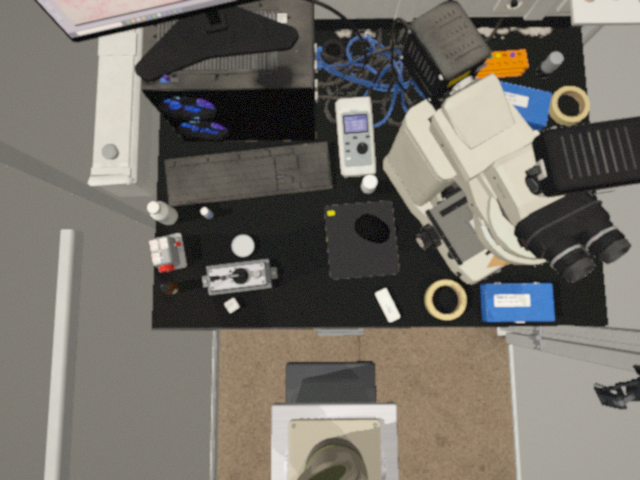

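View pics/side0.png

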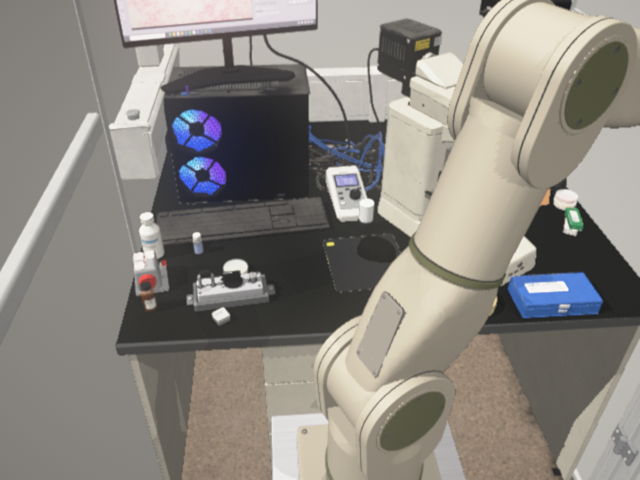

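```bash
python3 - <<'E'
import cv2,numpy as np
p=cv2.imread("pics/top0.png"); c=p[225:325,140:300]; cv2.imwrite("pics/topz.png",cv2.resize(c,None,fx=5,fy=5,interpolation=cv2.INTER_CUBIC))
p=cv2.imread("pics/side0.png"); c=p[250:330,170:290]; cv2.imwrite("pics/sidez.png",cv2.resize(c,None,fx=6.5,fy=6.5,interpolation=cv2.INTER_CUBIC))
E
```

```text
(no output)
```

View pics/topz.png

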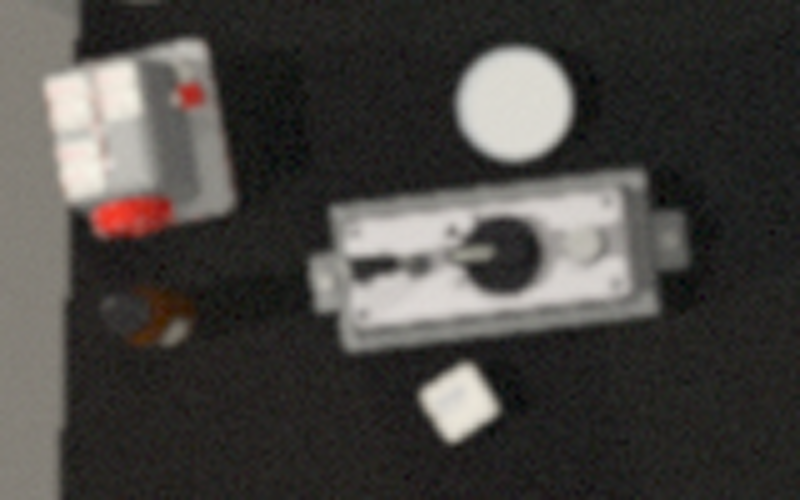

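View pics/sidez.png

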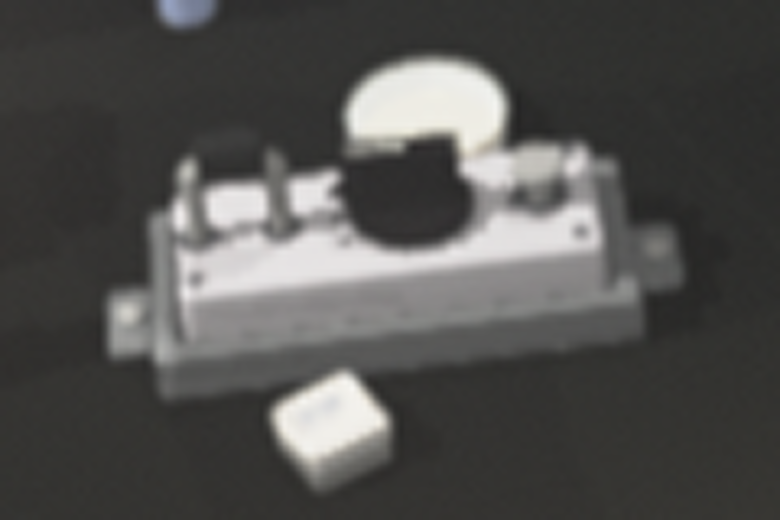

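```bash
cat > h.py <<'E'
import cv2,numpy as np
from cell import ctrl
def ray(n,uv):
    c=ctrl.calibration(n);K=np.array(c["K"]);T=np.array(c["world_from_camera"])
    uv=np.atleast_2d(np.asarray(uv,float))
    d=np.c_[(uv[:,0]-K[0,2])/K[0,0],-(uv[:,1]-K[1,2])/K[1,1],-np.ones(len(uv))]
    return T[:3,3],d@T[:3,:3].T
def onz(n,uv,z):
    o,d=ray(n,uv); t=(z-o[2])/d[:,2]; return o+d*t[:,None]
def pix(n,P):
    c=ctrl.calibration(n);K=np.array(c["K"]);T=np.array(c["world_from_camera"])
    q=(np.atleast_2d(P)-T[:3,3])@T[:3,:3]; return np.c_[K[0,0]*q[:,0]/-q[:,2]+K[0,2],-K[1,1]*q[:,1]/-q[:,2]+K[1,2]]
def rectify(n,img,z,c,half,ppm):  # image with col = -y, row = -x, centred at c
    N=int(2*half*ppm); cor=np.array([[c[0]+half,c[1]+half,z],[c[0]+half,c[1]-half,z],[c[0]-half,c[1]-half,z],[c[0]-half,c[1]+half,z]])
    H=cv2.getPerspectiveTransform(pix(n,cor).astype(np.float32),np.float32([[0,0],[N,0],[N,N],[0,N]]))
    return cv2.warpPerspective(img,H,(N,N),flags=cv2.INTER_CUBIC)
E
python3 - <<'E'
from h import *
p=cv2.imread("pics/top0.png"); d=np.load("pics/top0.npy")
c0=onz("top",[[239,277]],.038)[0]; print(c0)
for z in(.020,.038):
  for n in("top","side"):
    im=cv2.imread(f"pics/{n}0.png"); r=rectify(n,im,z,c0,.13,2000)
    cv2.imwrite(f"pics/rect_{n}_{int(z*1000)}.png",r)
    hsv=cv2.cvtColor(r,cv2.COLOR_BGR2GRAY); 
    for th in (75,) if z==.02 else (150,):
      m=((hsv>th)*255).astype(np.uint8); m=cv2.morphologyEx(m,cv2.MORPH_CLOSE,np.ones((15,15)))
      m=cv2.morphologyEx(m,cv2.MORPH_OPEN,np.ones((61,61)))
      cs,_=cv2.findContours(m,0,2)
      for q in cs:
        if cv2.contourArea(q)<4000: continue
        (x,y),(w,h),a=cv2.minAreaRect(q)
        print(n,z,th,"ctr",c0[0]+.13-y/2000,c0[1]+.13-x/2000,"size",w/2,h/2,a)
E
```

```text
[0.47607963 0.24129577 0.038     ]
top 0.02 75 ctr 0.47357963281341325 0.2935457669391203 size 79.0 74.5 90.0
top 0.02 75 ctr 0.48432964807220236 0.19354578219790938 size 61.49999237060547 77.49998474121094 0.0
top 0.02 75 ctr 0.5605796404428078 0.2370457669391203 size 55.49999237060547 54.99999237060547 0.0
side 0.02 75 ctr 0.4611845827645851 0.24506492434878827 size 136.8946075439453 192.2911376953125 83.48019409179688
side 0.02 75 ctr 0.5595796404428078 0.2367957669391203 size 55.99999237060547 45.99999237060547 0.0
top 0.038 150 ctr 0.4838296328134133 0.19679576693912032 size 53.5 33.0 90.0
top 0.038 150 ctr 0.5583296404428078 0.2335457669391203 size 48.49999237060547 48.49999237060547 -0.0
side 0.038 150 ctr 0.5370796328134133 0.23454578219790936 size 36.99999237060547 44.49999237060547 90.0
```

View pics/rect_top_38.png

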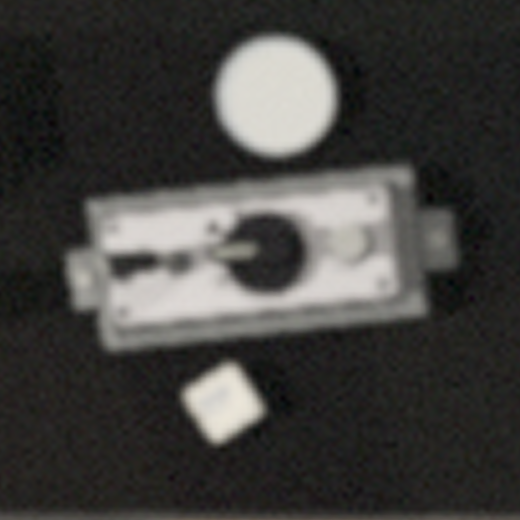

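View pics/rect_side_38.png

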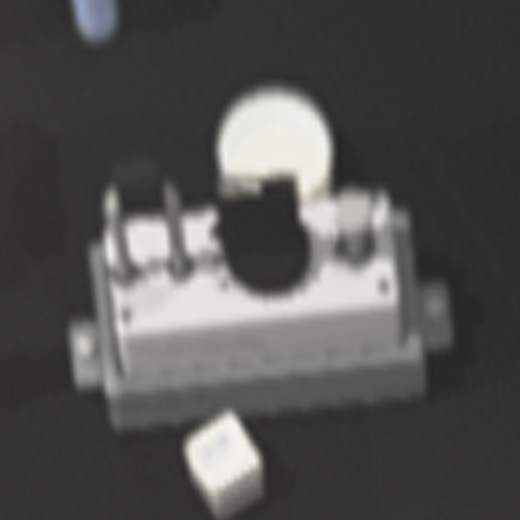

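```bash
python3 - <<'E'
from h import *
c=np.array([.4777,.2472]); a=np.radians(6.27); R=np.array([[np.cos(a),-np.sin(a)],[np.sin(a),np.cos(a)]])
pts={}
for nm,l,z in[("pl",(0,-.052),.054),("dialtop",(0,-.008),.068),("shtop",(0,.05),.081),("tray1",(.038,.082),.02),("tray2",(.038,-.082),.02),("tray3",(-.038,-.082),.02),("tray4",(-.038,.082),.02)]:
    w=c+R@np.array(l); pts[nm]=[*w,z]; print(nm,np.round(w,4))
# measured
o=[]
for n in("top","side"):
    im=cv2.imread(f"pics/{n}0.png"); s=6
    q=pix(n,np.array(list(pts.values()))); ctr=q[:3].mean(0); x0,y0=int(ctr[0]-60),int(ctr[1]-40)
    z=cv2.resize(im[y0:y0+80,x0:x0+120],None,fx=s,fy=s,interpolation=cv2.INTER_CUBIC)
    for u,v in q: cv2.circle(z,(int((u-x0+.5)*s),int((v-y0+.5)*s)),3,(0,0,255),-1)
    cv2.imwrite(f"pics/chk_{n}.png",z)
E
```

```text
pl [0.4834 0.1955]
dialtop [0.4786 0.2392]
shtop [0.4722 0.2969]
tray1 [0.5065 0.3329]
tray2 [0.5244 0.1698]
tray3 [0.4489 0.1615]
tray4 [0.431  0.3246]
```

View pics/chk_top.png

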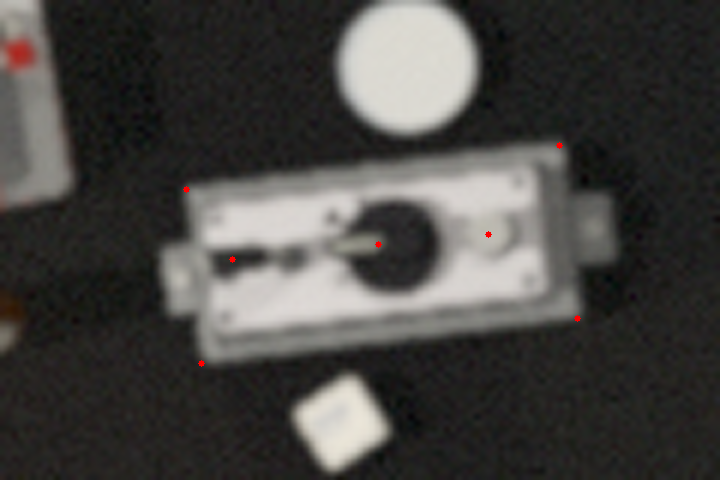

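View pics/chk_side.png

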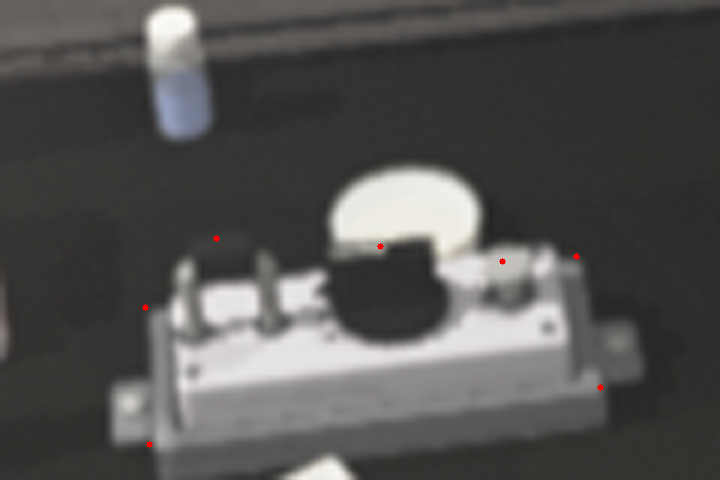

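```bash
python3 - <<'E'
from h import *
from scipy.spatial.transform import Rotation as Ro
s=ctrl.observe(); M=Ro.from_rotvec(s["orientation"]).as_matrix(); print(np.round(M,3))
d=np.load("pics/top0.npy"); v,u=np.mgrid[0:480,0:640]
o,r=ray("top",np.c_[u.ravel(),v.ravel()]); P=o+r*d.ravel()[:,None]  # ray has unit depth
P=P[d.ravel()>0]
m=(P[:,2]>.05)&(P[:,0]>.15)&(P[:,1]<.05)&(P[:,1]>-.8)
Q=P[m]
for y in np.arange(-.8,.05,.05):
    k=Q[(Q[:,1]>=y)&(Q[:,1]<y+.05)]
    if len(k): i=k[:,0].argsort()[3]; print(round(y,2),len(k),"min x pt",np.round(k[i],3))
m=(P[:,2]>.03)&(P[:,0]>.3)&(P[:,0]<.62)&(P[:,1]>.05)&(P[:,1]<.5)
Q=P[m]
for y in np.arange(.05,.5,.05):
    k=Q[(Q[:,1]>=y)&(Q[:,1]<y+.05)]
    if len(k): print(round(y,2),len(k),np.round(k.min(0),3),np.round(k.max(0),3))
E
```

```text
[[ 0.917  0.399 -0.001]
 [ 0.399 -0.917  0.001]
 [-0.    -0.001 -1.   ]]Traceback (most recent call last):
  File "<stdin>", line 11, in <module>
IndexError: index 3 is out of bounds for axis 0 with size 3
```

```bash
python3 - <<'E'
from h import *
d=np.load("pics/top0.npy"); v,u=np.mgrid[0:480,0:640]
o,r=ray("top",np.c_[u.ravel(),v.ravel()]); P=o+r*d.ravel()[:,None]
P=P[d.ravel()>0]
m=(P[:,2]>.05)&(P[:,0]>.15)&(P[:,1]<.05)&(P[:,1]>-.8)
Q=P[m]
for y in np.arange(-.8,.05,.05):
    k=Q[(Q[:,1]>=y)&(Q[:,1]<y+.05)]
    if len(k): i=k[:,0].argsort()[:3]; print(round(y,2),len(k),"min x pt",np.round(k[i[-1]],3))
m=(P[:,2]>.03)&(P[:,0]>.3)&(P[:,0]<.62)&(P[:,1]>.05)&(P[:,1]<.5)
Q=P[m]
for y in np.arange(.05,.5,.05):
    k=Q[(Q[:,1]>=y)&(Q[:,1]<y+.05)]
    if len(k): print(round(y,2),len(k),np.round(k.min(0),3),np.round(k.max(0),3))
E
```

```text
-0.8 3 min x pt [ 0.334 -0.754  0.06 ]
-0.75 5437 min x pt [ 0.223 -0.741  0.056]
-0.7 5 min x pt [ 1.176 -0.658  0.055]
-0.65 707 min x pt [ 0.258 -0.615  0.248]
-0.6 1112 min x pt [ 0.253 -0.552  0.336]
-0.55 2040 min x pt [ 0.209 -0.51   0.295]
-0.5 657 min x pt [ 0.47  -0.452  0.454]
-0.45 3097 min x pt [ 0.448 -0.404  0.459]
-0.4 6432 min x pt [ 0.438 -0.384  0.458]
-0.35 9216 min x pt [ 0.466 -0.348  0.056]
-0.3 9113 min x pt [ 0.491 -0.287  0.166]
-0.25 7037 min x pt [ 0.542 -0.234  0.073]
-0.2 6672 min x pt [ 0.675 -0.2    0.211]
-0.15 2069 min x pt [ 0.694 -0.102  0.055]
-0.1 1326 min x pt [ 0.603 -0.1    0.051]
-0.05 844 min x pt [ 0.864 -0.04   0.054]
0.0 1450 min x pt [0.846 0.048 0.29 ]
0.15 239 [0.455 0.171 0.032] [0.512 0.2   0.059]
0.2 433 [0.45  0.2   0.031] [0.51  0.25  0.074]
0.25 430 [0.443 0.25  0.032] [0.505 0.3   0.086]
0.3 115 [0.443 0.3   0.032] [0.498 0.317 0.082]
0.35 15 [0.558 0.394 0.032] [0.569 0.4   0.044]
0.4 784 [0.437 0.401 0.03 ] [0.62  0.45  0.079]
0.45 26331 [0.3  0.45 0.03] [0.62  0.484 0.59 ]
```

Request:
{"method": "play_rows", "body": {
  "dp": [
    [1, 4, 0],
    [1, 8, 0],
    [2, 12, 0],
    [2, 16, 0],
    [3, 20, 0],
    [5, 24, 0],
    [7, 28, 0],
    [9, 31, 0],
    [11, 35, 0],
    [12, 38, 0],
    [13, 42, 0],
    [14, 46, 0],
    [15, 50, 0],
    [16, 54, 0],
    [17, 57, 0],
    [18, 61, 0],
    [20, 65, 0],
    [21, 69, 0],
    [22, 73, 0],
    [23, 76, 0]
  ],
  "turn": [
    [0, 0, 3],
    [0, 0, 7],
    [0, 0, 11],
    [0, 0, 15],
    [0, 0, 19],
    [0, 0, 23],
    [0, 0, 27],
    [0, 0, 31],
    [0, 0, 35],
    [0, 0, 39],
    [0, 0, 43],
    [0, 0, 47],
    [0, 0, 51],
    [0, 0, 55],
    [0, 0, 59],
    [0, 0, 63],
    [0, 0, 67],
    [0, 0, 71],
    [0, 0, 72.8],
    [0, 0, 72.8]
  ],
  "jaw": [0, 0, 0, 0, 0, 0, 0, 0, 0, 0, 0, 0, 0, 0, 0, 0, 0, 0, 0, 0],
  "squeeze": 40
}}

```text
time_s: 1.77
tool_pos: [0.4794, 0.1901, 0.2314]
orientation: [-2.091, -2.344, -0.001]
wrist_force: [-0.3, -0.7, -0.3]
opening: 0.0001
```

Request:
{"method": "play_rows", "body": {
  "dp": [
    [0.2, 0.2, -4],
    [0.4, 0.4, -8],
    [0.4, 0.4, -12],
    [0.4, 0.4, -15],
    [0.4, 0.4, -15.7],
    [0.4, 0.4, -15.7],
    [0.4, 0.4, -15.7]
  ],
  "turn": [
    [0, 0, 0],
    [0, 0, 0],
    [0, 0, 0],
    [0, 0, 0],
    [0, 0, 0],
    [0, 0, 0],
    [0, 0, 0]
  ],
  "jaw": [0, 0, 0, 0, 0, 0, 0]
}}

```text
time_s: 2.35
tool_pos: [0.4842, 0.1914, 0.0756]
orientation: [2.095, 2.341, 0.002]
wrist_force: [0.9, 1.0, 0.4]
opening: -0.0003
```

```bash
cat > look.py <<'E'
import sys
from h import *
t=sys.argv[1]
s=ctrl.observe(); print(np.round(s["tool_pos"],4),np.round(s["orientation"],3),np.round(s["wrist_force"],2),np.round(s["joint_pos"],2),s["opening"],s["time_s"])
a=[]
for n in("top","side"):
    p,d=ctrl.read_camera(n); cv2.imwrite(f"pics/{n}_{t}.png",p); np.save(f"pics/{n}_{t}.npy",d)
    u,v=pix(n,[[.4777,.2462,.06]])[0]; x0,y0=int(u-50),int(v-37)
    print(n,"crop",x0,y0,"x6"); a.append(cv2.resize(p[y0:y0+75,x0:x0+100],None,fx=6,fy=6,interpolation=cv2.INTER_CUBIC)[:, :])
im=cv2.resize(np.hstack(a),(800,300)) if 0 else np.vstack([x[:300] if 0 else cv2.resize(x,(400*1,300)) for x in a])
cv2.imwrite(f"pics/z_{t}.png",cv2.resize(im,(800*1//2*1,600)))
for n,x in zip("ts",a): cv2.imwrite(f"pics/z{n}_{t}.png",x)
E
python3 look.py a
```

```text
[0.4842 0.1914 0.0756] [2.095e+00 2.341e+00 2.000e-03] [0.86 1.   0.4 ] [ 0.26  0.38 -0.84  1.87  0.32  1.03 -0.6 ] -0.0002548825680748824 2.35
top crop 185 238 x6
side crop 178 237 x6
```

View pics/zs_a.png

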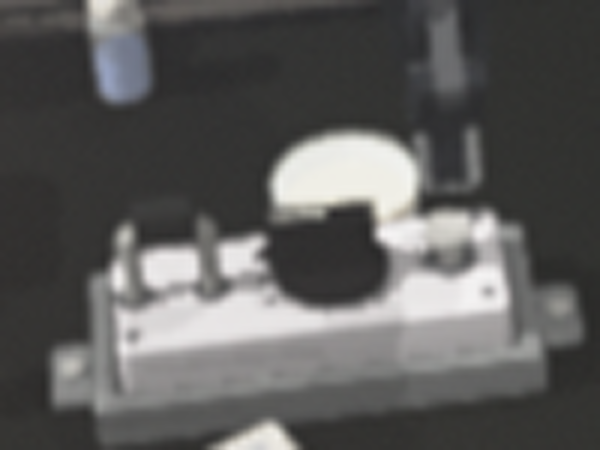

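View pics/zt_a.png

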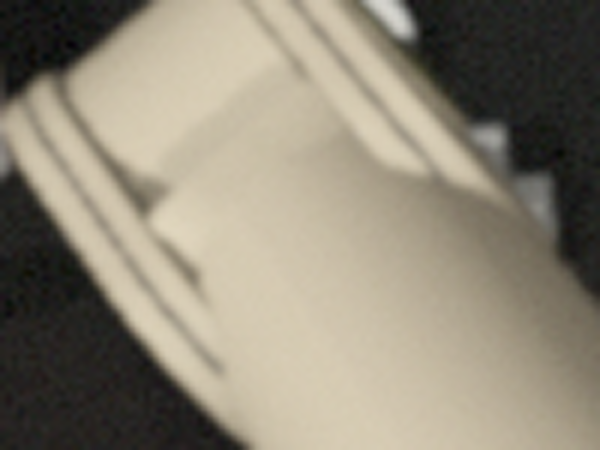

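```bash
python3 - <<'E'
from h import *
s=ctrl.observe()["tool_pos"]
print((pix("side",[s])[0]-[178,237]+.5)*6, "dy+5mm", (pix("side",[s+np.array([0,.005,0])])[0]-[178,237]+.5)*6)
for y in(.1915,.1945): print((pix("side",[[.4834,y,.054]])[0]-[178,237]+.5)*6)
E
```

```text
[449.99739526 175.21676491] dy+5mm [436.32902873 175.8661756 ]
[453.81578086 224.77029448]
[445.69516616 225.1641008 ]
```

Request:
{"method": "play_rows", "body": {
  "dp": [
    [0, 0.2, -1],
    [0, 0.2, -2],
    [0, 0.2, -2.3],
    [0, 0.2, -2.6],
    [0, 0.2, -2.8],
    [0, 0.2, -2.9],
    [0, 0.2, -3.0],
    [0, 0.2, -3.0]
  ],
  "turn": [
    [0, 0, 0],
    [0, 0, 0],
    [0, 0, 0],
    [0, 0, 0],
    [0, 0, 0],
    [0, 0, 0],
    [0, 0, 0],
    [0, 0, 0]
  ],
  "jaw": [0, 0, 0, 0, 0, 0, 0, 0]
}}

```text
time_s: 3.12
tool_pos: [0.4839, 0.193, 0.0459]
orientation: [2.095, 2.34, -0.001]
wrist_force: [-7.0, -4.9, 23.2]
opening: -0.0003
```

Request:
{"method": "play_rows", "body": {
  "dp": [
    [0, 0, 1],
    [0, 0, 3],
    [0, 0, 7],
    [0, 0, 10],
    [0, 2, 10],
    [-0.3, 4.4, 10],
    [-0.5, 4.4, 10],
    [-0.5, 4.4, 10],
    [-0.5, 4.4, 10]
  ],
  "turn": [
    [0, 0, 0],
    [0, 0, 0],
    [0, 0, 0],
    [0, 0, 0],
    [0, 0, -1],
    [0, 0, -2.9],
    [0, 0, -2.9],
    [0, 0, -2.9],
    [0, 0, -2.9]
  ],
  "jaw": [0, 0, 0, 0, 0.5, 0.5, 0.5, 0.5, 0.5]
}}

```text
time_s: 3.87
tool_pos: [0.4783, 0.2365, 0.1439]
orientation: [-2.153, -2.288, 0.001]
wrist_force: [-0.2, -0.6, -0.5]
opening: 0.0423
```

```bash
python3 look.py b
```

```text
[0.4783 0.2365 0.1439] [-2.153e+00 -2.288e+00  1.000e-03] [-0.17 -0.59 -0.49] [ 0.22  0.32 -0.88  1.78  0.27  1.17 -0.69] 0.04226139642359111 3.8667
top crop 185 238 x6
side crop 178 237 x6
```

View pics/zs_b.png

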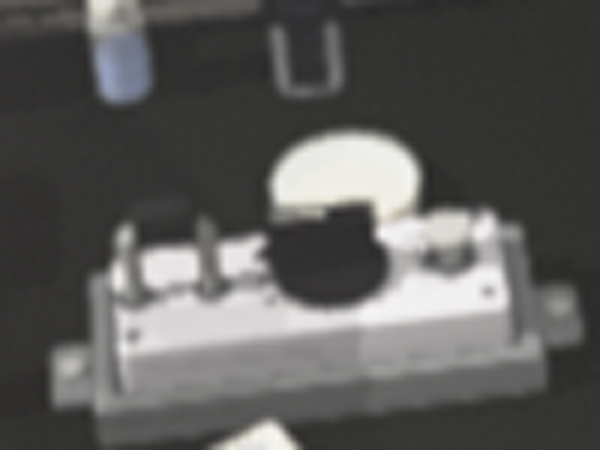

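```bash
python3 - <<'E'
from h import *
for nm,P in[("disc",[.4786,.2373,.044]),("bar",[.4786,.2373,.068]),("sleeve",[.4722,.2949,.073]),("sltop",[.4722,.2949,.081])]:
  print(nm,(pix("side",[P])[0]-[178,237]+.5)*6)
E
```

```text
disc [331.3206368  259.73223229]
bar [325.96657774 210.2662533 ]
sleeve [164.49762643 218.80531995]
sltop [162.04641358 201.93651778]
```

Request:
{"method": "play_rows", "body": {
  "dp": [
    [0, 0.1, -3],
    [0, 0.1, -6],
    [0, 0.1, -8],
    [0, 0.1, -9],
    [0, 0.1, -9.6],
    [0, 0.1, -9.6],
    [0, 0.1, -9.6],
    [0, 0.1, -9.6],
    [0, 0.1, -9.6],
    [0, 0.1, -9.6],
    [0, 0.1, -9.6],
    [0, 0.1, -9.6]
  ],
  "turn": [
    [0, 0, 0],
    [0, 0, 0],
    [0, 0, 0],
    [0, 0, 0],
    [0, 0, 0],
    [0, 0, 0],
    [0, 0, 0],
    [0, 0, 0],
    [0, 0, 0],
    [0, 0, 0],
    [0, 0, 0],
    [0, 0, 0]
  ],
  "jaw": [0.5, 0.5, 0.5, 0.5, 0.5, 0.5, 0.1, 0.1, 0.1, 0.1, 0.1, 0.1],
  "squeeze": 30
}}

```text
time_s: 4.97
tool_pos: [0.4792, 0.2383, 0.0496]
orientation: [2.153, 2.286, 0.002]
wrist_force: [-2.3, -0.7, 6.9]
opening: 0.0111
```

```bash
python3 look.py c
```

```text
[0.4792 0.2383 0.0496] [2.153e+00 2.286e+00 2.000e-03] [-2.25 -0.68  6.94] [ 0.15  0.45 -0.83  1.86  0.39  1.   -0.78] 0.011135569178859231 4.9667
top crop 185 238 x6
side crop 178 237 x6
```

View pics/zs_c.png

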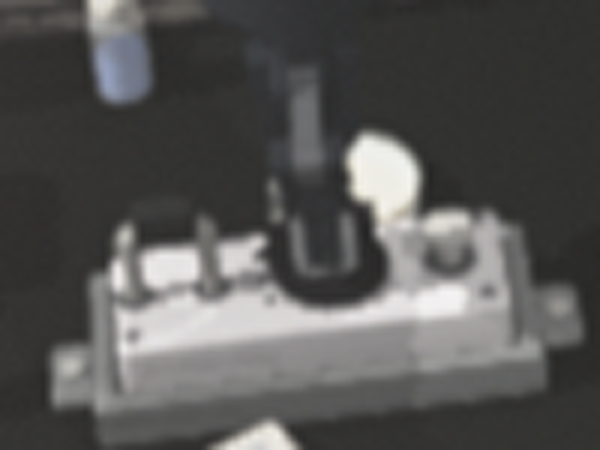

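Request:
{"method": "play_rows", "body": {
  "dp": [
    [0, 0, 0.1],
    [0, 0, 0.1],
    [0, 0, 0.1],
    [0, 0, 0.1],
    [0, 0, 0.1],
    [0, 0, 0.1],
    [0, 0, 0.1],
    [0, 0, 0.1],
    [0, 0, 0.1],
    [0, 0, 0.1],
    [0, 0, 0.1],
    [0, 0, 0.1]
  ],
  "turn": [
    [0, 0, 0],
    [0, 0, 0],
    [0, 0, -4],
    [0, 0, -8],
    [0, 0, -12],
    [0, 0, -16],
    [0, 0, -20],
    [0, 0, -24],
    [0, 0, -27],
    [0, 0, -29],
    [0, 0, -29],
    [0, 0, -29]
  ],
  "jaw": [0, 0, 0, 0, 0, 0, 0, 0, 0, 0, 0, 0],
  "squeeze": 30
}}

```text
time_s: 6.07
tool_pos: [0.4793, 0.238, 0.0497]
orientation: [2.657, 1.676, 0.002]
wrist_force: [3.1, 1.2, -0.7]
opening: 0.011
```

```bash
python3 look.py d; python3 -c "
from h import *
print(ctrl.observe()['moment'])"
```

```text
[0.4793 0.238  0.0497] [2.657e+00 1.676e+00 2.000e-03] [ 3.13  1.17 -0.7 ] [ 0.08  0.42 -0.73  1.86  0.33  0.99 -1.24] 0.010992894673124289 6.0667
top crop 185 238 x6
side crop 178 237 x6
[ 0.03478044 -0.7928892  -0.12545593]
```

View pics/zs_d.png

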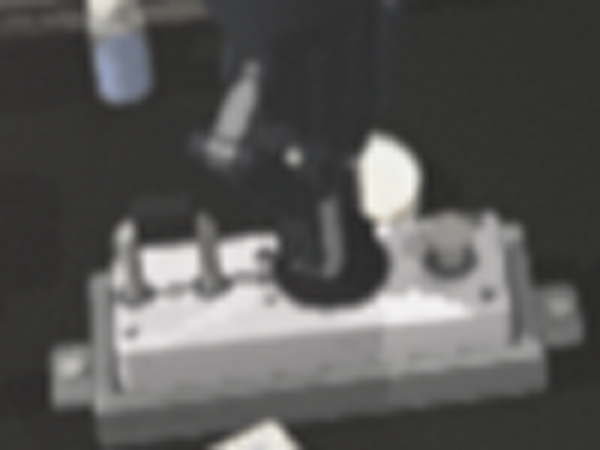

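Release, rise, and back off so the top camera can see the dial.

Request:
{"method": "play_rows", "body": {
  "dp": [
    [0, 0, 0],
    [0, 0, 0],
    [0, 0, 0],
    [0, 0, 2],
    [0, 0, 6],
    [0, 0, 10],
    [-2, -4, 12],
    [-4, -8, 12],
    [-5, -12, 12],
    [-5, -16, 12],
    [-5, -20, 12],
    [-5, -20, 12]
  ],
  "turn": [
    [0, 0, 0],
    [0, 0, 0],
    [0, 0, 0],
    [0, 0, 0],
    [0, 0, 0],
    [0, 0, 5],
    [0, 0, 10],
    [0, 0, 15],
    [0, 0, 20],
    [0, 0, 25],
    [0, 0, 31],
    [0, 0, 31.9]
  ],
  "jaw": [0.5, 0.5, 0.5, 0.5, 0.5, 0.5, 0.5, 0.5, 0.5, 0.5, 0.5, 0.5]
}}

```text
time_s: 7.17
tool_pos: [0.4279, 0.0353, 0.1695]
orientation: [2.09, 2.345, -0.001]
wrist_force: [0.8, -0.7, 0.4]
opening: 0.0432
```

```bash
python3 look.py e
```

```text
[0.4279 0.0353 0.1695] [ 2.090e+00  2.345e+00 -1.000e-03] [ 0.77 -0.67  0.44] [ 0.54 -0.02 -0.7   2.   -0.02  1.16 -0.05] 0.04315315240868447 7.1667
top crop 185 238 x6
side crop 178 237 x6
```

View pics/zt_e.png

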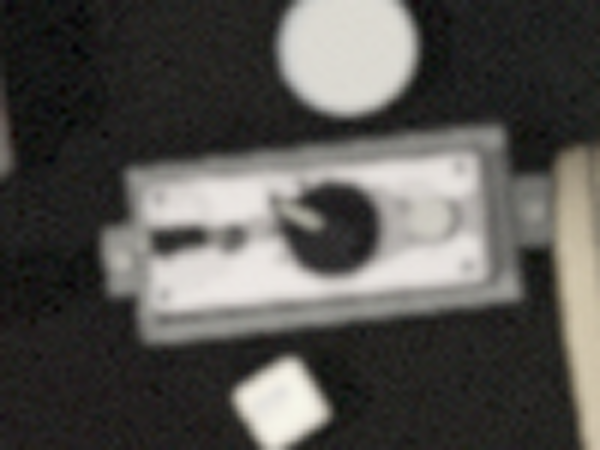

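View pics/zs_e.png

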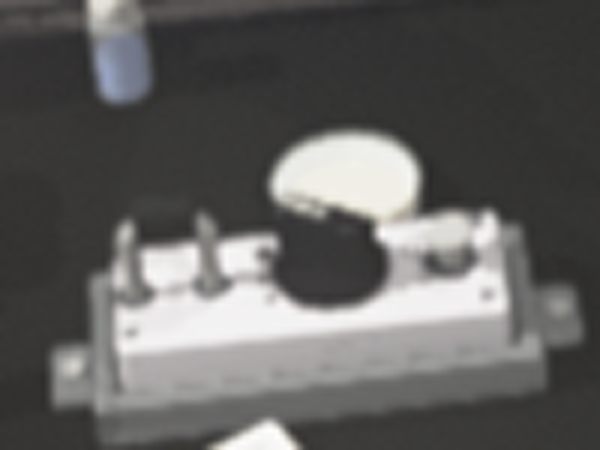

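```bash
python3 - <<'E'
from h import *
print(onz("top",[[185+178/6-.5,238+240/6-.5]],.081), (pix("top",[[.4722,.2949,.081]])[0]-[185,238]+.5)*6)
g=cv2.cvtColor(cv2.imread("pics/top_e.png"),cv2.COLOR_BGR2GRAY)
print(g[272:285,206:232])
E
```

```text
[[0.47300486 0.29478229 0.081     ]] [177.67473442 241.95374073]
[[ 78 121 158 190 203 199 209 217 218 221 222 219 217 218 223 228 230 230
  230 231 229 227 219 191 149 141]
 [ 74 118 155 187 207 211 217 223 222 222 223 221 216 216 222 227 228 229
  227 227 222 217 210 193 156 131]
 [ 83 120 151 177 197 200 207 210 208 206 205 204 203 206 213 218 216 211
  207 208 201 192 188 179 155 115]
 [106 129 149 157 166 167 170 164 156 154 149 143 153 172 187 189 177 160
  155 166 174 178 177 168 144 108]
 [132 139 147 136 115 100  95  96  83  82  74  69  88 121 143 143 131 108
   98 125 155 175 174 163 141 111]
 [148 147 151 135  88  54  53  47  54  52  45  49  61 102 127 133 119  99
   97 116 155 180 183 178 169 150]
 [149 152 159 141  92  53  46  47  53  63  71  79  89 121 144 142 121 106
  109 137 179 202 206 205 203 185]
 [150 147 157 141 104  69  60  67  89 115 130 142 158 175 184 171 142 133
  151 179 208 221 224 223 219 202]
 [157 138 140 139 133 123 111 130 157 176 185 193 200 209 212 201 187 184
  196 211 223 228 230 228 220 202]
 [167 140 140 151 170 179 173 181 199 210 212 214 217 217 218 216 214 216
  223 228 229 229 230 228 219 207]
 [160 138 137 154 186 206 206 209 216 218 220 219 219 219 219 220 220 225
  229 230 231 232 231 230 227 221]
 [144 140 142 158 189 213 218 219 219 220 220 219 220 220 221 221 224 226
  230 232 232 231 232 231 231 230]
 [143 140 141 155 188 213 219 220 220 220 221 221 221 223 225 227 229 231
  232 232 233 231 233 232 232 232]]
```

Request:
{"method": "play_rows", "body": {
  "dp": [
    [1, 4, 0],
    [2, 8, 0],
    [3, 12, 0],
    [4, 16, 0],
    [4.5, 20, 0],
    [4.5, 23, 0],
    [4.5, 26, 0],
    [4.5, 26, -3],
    [4.5, 26, -6],
    [4.5, 26, -9],
    [4.5, 26, -10.5],
    [4.5, 26, -11.5],
    [4.5, 26, -11.5],
    [4.5, 26, -11.5]
  ],
  "turn": [
    [0, 0, 0],
    [0, 0, 0],
    [0, 0, 0],
    [0, 0, 0],
    [0, 0, 0],
    [0, 0, 0],
    [0, 0, 0],
    [0, 0, 0],
    [0, 0, 0],
    [0, 0, 0],
    [0, 0, 0],
    [0, 0, 0],
    [0, 0, 0],
    [0, 0, 0]
  ],
  "jaw": [0.5, 0.5, 0.5, 0.5, 0.5, 0.5, 0.5, 0.5, 0.5, 0.5, 0.5, 0.5, 0.5, 0.5]
}}

```text
time_s: 8.43
tool_pos: [0.4734, 0.2987, 0.0548]
orientation: [-2.095, -2.341, -0.0]
wrist_force: [0.2, 0.1, 0.5]
opening: 0.0429
```

```bash
python3 look.py f
```

```text
[0.4734 0.2987 0.0548] [-2.095 -2.341 -0.   ] [0.22 0.1  0.5 ] [ 0.02  0.49 -0.81  1.79  0.4   1.04 -0.83] 0.04290608769558851 8.4333
top crop 185 238 x6
side crop 178 237 x6
```

View pics/zs_f.png

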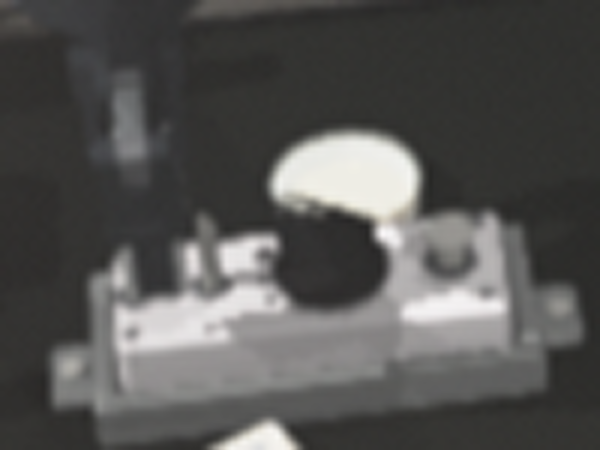

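Request:
{"method": "play_rows", "body": {
  "dp": [
    [0, -0.4, 0],
    [0, -0.4, 0],
    [0, -0.4, 0],
    [0, -0.4, 0],
    [0, -0.4, 0],
    [0, -0.4, 0],
    [0, -0.4, 0],
    [0, -0.4, 0],
    [0, -0.4, 0]
  ],
  "turn": [
    [0, 0, 0],
    [0, 0, 0],
    [0, 0, 0],
    [0, 0, 0],
    [0, 0, 0],
    [0, 0, 0],
    [0, 0, 0],
    [0, 0, 0],
    [0, 0, 0]
  ],
  "jaw": [0.5, 0.5, 0, 0, 0, 0, 0, 0, 0],
  "squeeze": 90
}}

```text
time_s: 9.28
tool_pos: [0.4739, 0.2941, 0.0549]
orientation: [2.095, 2.34, 0.001]
wrist_force: [-0.6, -2.5, 5.9]
opening: 0.0103
```

```bash
python3 look.py g
```

```text
[0.4739 0.2941 0.0549] [2.095e+00 2.340e+00 1.000e-03] [-0.62 -2.47  5.93] [ 0.03  0.48 -0.81  1.8   0.4   1.04 -0.82] 0.010270634314879108 9.2833
top crop 185 238 x6
side crop 178 237 x6
```

View pics/zs_g.png

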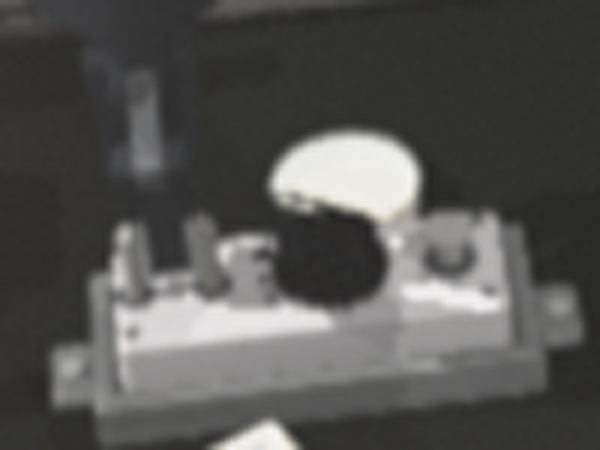

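Now draw the shackle up gently, 14 mm, and watch the force.

Request:
{"method": "play_rows", "body": {
  "dp": [
    [0, 0, 0.1],
    [0, 0, 0.2],
    [0, 0, 0.4],
    [0, 0, 0.6],
    [0, 0, 0.8],
    [0, 0, 1.0],
    [0, 0, 1.1],
    [0, 0, 1.1]
  ],
  "turn": [
    [0, 0, 0],
    [0, 0, 0],
    [0, 0, 0],
    [0, 0, 0],
    [0, 0, 0],
    [0, 0, 0],
    [0, 0, 0],
    [0, 0, 0]
  ],
  "jaw": [0, 0, 0, 0, 0, 0, 0, 0]
}}

```text
time_s: 10.05
tool_pos: [0.4736, 0.294, 0.0656]
orientation: [2.095, 2.341, 0.0]
wrist_force: [-0.1, -0.4, 0.2]
opening: 0.0101
```

```bash
python3 look.py h
```

```text
[0.4736 0.294  0.0656] [2.095 2.341 0.   ] [-0.11 -0.37  0.22] [ 0.03  0.47 -0.82  1.79  0.39  1.05 -0.81] 0.010051185058245201 10.05
top crop 185 238 x6
side crop 178 237 x6
```

View pics/zs_h.png

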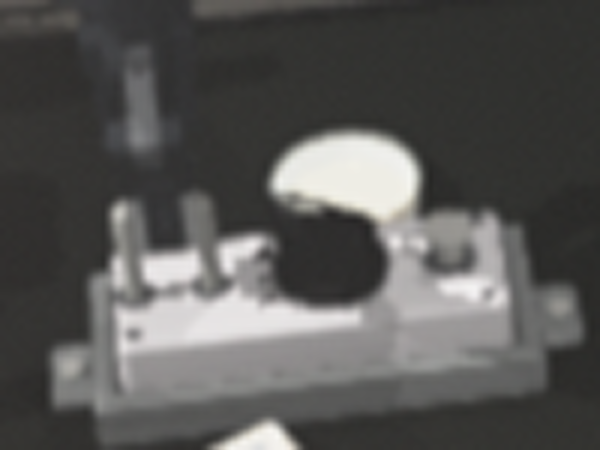

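Request:
{"method": "play_rows", "body": {
  "dp": [
    [0, 0, 0.1],
    [0, 0, 0.2],
    [0, 0, 0.3],
    [0, 0, 0.4],
    [0, 0, 0.6],
    [0, 0, 0.8],
    [0, 0, 1.0],
    [0, 0, 1.2],
    [0, 0, 1.4],
    [0, 0, 1.6],
    [0, 0, 1.8],
    [0, 0, 2.0],
    [0, 0, 2.3],
    [0, 0, 2.6],
    [0, 0, 3.0],
    [0, 0, 3.0],
    [0, 0, 3.0]
  ],
  "turn": [
    [0, 0, 0],
    [0, 0, 0],
    [0, 0, 0],
    [0, 0, 0],
    [0, 0, 0],
    [0, 0, 0],
    [0, 0, 0],
    [0, 0, 0],
    [0, 0, 0],
    [0, 0, 0],
    [0, 0, 0],
    [0, 0, 0],
    [0, 0, 0],
    [0, 0, 0],
    [0, 0, 0],
    [0, 0, 0],
    [0, 0, 0]
  ],
  "jaw": [0, 0, 0, 0, 0, 0, 0, 0, 0, 0, 0, 0, 0, 0, 0, 0, 0],
  "squeeze": 110
}}

```text
time_s: 11.57
tool_pos: [0.4738, 0.2941, 0.0956]
orientation: [2.095, 2.341, 0.001]
wrist_force: [0.2, 1.0, -5.7]
opening: 0.0098
```

```bash
python3 look.py i
```

```text
[0.4738 0.2941 0.0956] [2.095e+00 2.341e+00 1.000e-03] [ 0.2   0.97 -5.71] [ 0.05  0.43 -0.83  1.76  0.35  1.1  -0.79] 0.00984943742039071 11.5667
top crop 185 238 x6
side crop 178 237 x6
```

View pics/zs_i.png

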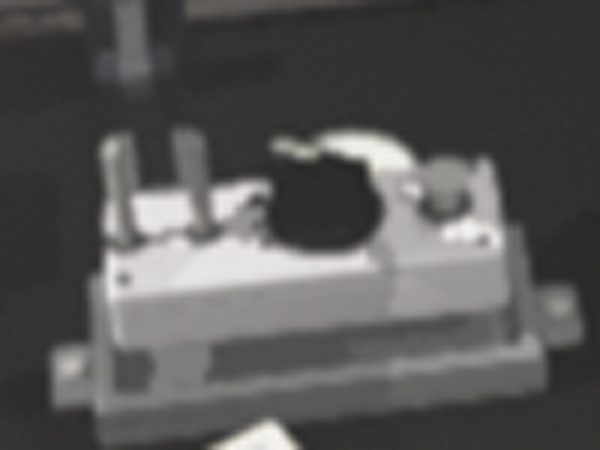

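Request:
{"method": "play_rows", "body": {
  "dp": [
    [0, 0, 0.5],
    [0, 0, 1.2],
    [0, 0, 2],
    [0, 0, 3],
    [0, 0, 4],
    [0, 0, 5],
    [0, 0, 6],
    [0, 0, 7],
    [0, 0, 8],
    [0, 0, 9],
    [0, 0, 10],
    [0, 0, 11],
    [0, 0, 12],
    [0, 0, 13],
    [0, 0, 14],
    [0, 0, 14.6],
    [0, 0, 15],
    [0, 0, 15],
    [0, 0, 15],
    [0, 0, 15]
  ],
  "turn": [
    [0, 0, 0],
    [0, 0, 0],
    [0, 0, 0],
    [0, 0, 0],
    [0, 0, 0],
    [0, 0, 0],
    [0, 0, 0],
    [0, 0, 0],
    [0, 0, 0],
    [0, 0, 0],
    [0, 0, 0],
    [0, 0, 0],
    [0, 0, 0],
    [0, 0, 0],
    [0, 0, 0],
    [0, 0, 0],
    [0, 0, 0],
    [0, 0, 0],
    [0, 0, 0],
    [0, 0, 0]
  ],
  "jaw": [0, 0, 0, 0, 0, 0, 0, 0, 0, 0, 0, 0, 0, 0, 0, 0, 0, 0, 0, 0]
}}

```text
time_s: 13.33
tool_pos: [0.4734, 0.2938, 0.2447]
orientation: [-2.095, -2.341, 0.001]
wrist_force: [0.6, 0.4, -5.9]
opening: 0.0103
```

```bash
python3 look.py j; python3 - <<'E'
import cv2
p=cv2.imread("pics/side_j.png"); cv2.imwrite("pics/side_jz.png",cv2.resize(p[150:330,140:320],None,fx=3.3,fy=3.3,interpolation=cv2.INTER_CUBIC))
E
```

```text
[0.4734 0.2938 0.2447] [-2.095e+00 -2.341e+00  1.000e-03] [ 0.62  0.43 -5.95] [ 0.11  0.29 -0.89  1.59  0.23  1.38 -0.69] 0.01025738599688911 13.3333
top crop 185 238 x6
side crop 178 237 x6
```

View pics/side_jz.png

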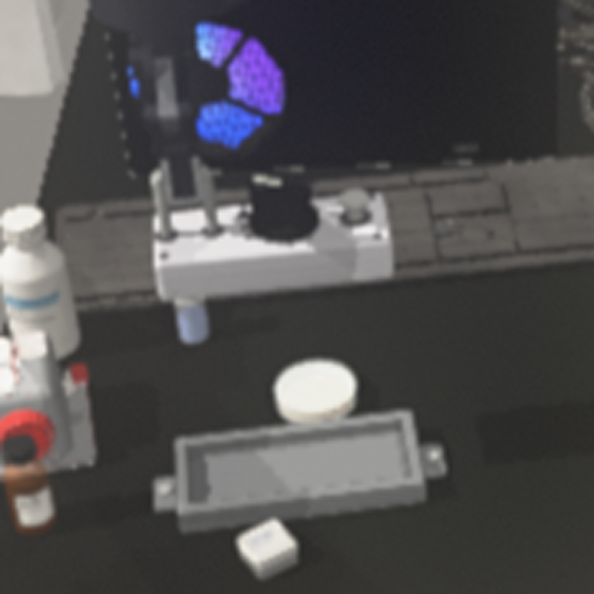

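View pics/top_j.png

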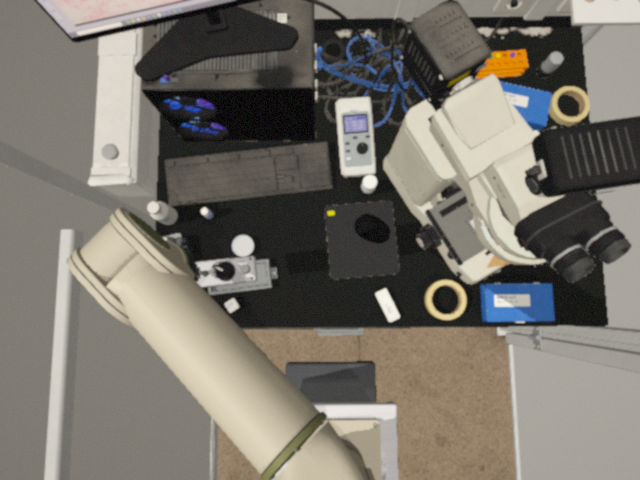

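```bash
python3 - <<'E'
from h import *
a=np.radians(6.27); R=np.array([[np.cos(a),-np.sin(a)],[np.sin(a),np.cos(a)]])
c=np.array([.4734,.2938])-R@[0,.05]
for z in(.15,.185):
  print(z,[np.round((pix("side",[[*(c+R@np.array(l)),z]])[0]-[140,150]+.5)*3.3) for l in[(-.028,.072),(-.028,-.072)]])
s=ctrl.observe();print(s["time_s"],np.abs(s["joint_vel"]).max(),s["wrist_force"])
E
```

```text
0.15 [array([170., 345.]), array([400., 319.])]
0.185 [array([163., 300.]), array([398., 275.])]
13.4333 0.001337184141268391 [ 0.59641682 -0.82287902 -6.36973831]
```

Both bottom corners match an underside at z ≈ 0.185 m, and the lock is level. I'm handing the job in.

```bash
python3 -c "
from cell import ctrl
print(ctrl.job_done())"
```

```text
the job is handed in; nothing more can be done
None
```

The lock is open and hangs by its shackle from the gripper, held still and level with the dial facing up. I handed the job in at 13.4 s, and no check failed.

- **Plunger:** I pressed it to its stop, with the fingertip at z = 0.046 m and about 23 N on it. The next picture showed it back up.
- **Dial:** It started at the −0.5 notch and I turned it one click clockwise. With the gripper off, the pointer read about 0.57 rad clockwise of the lock's +y, against 0.55 rad for the wedge notch.
- **Shackle:** It drew up freely for 11 mm while the case stayed put. I then lifted further, so the lock hangs from its stop with about 5.9 N on the wrist. I did not measure the full 14 mm separately.
- **Final pose:** In the side picture, both bottom corners match an underside about 18.5 cm above the desk. The petri dish and the coverslip box beside the cradle look unmoved. The other bystanders looked undisturbed but I did not measure them.

There were two small disagreements. The two camera views differed by about 1 to 2 mm along y, so I used the side view, which matched the fingertip. The gripper also read 10 to 11 mm on the 12 mm bar and sleeve, although both held.

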